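# Pack out the clamping jig and hold it tight

## Robot

A 6-joint arm with a two-finger parallel gripper is mounted at the origin on the work surface; the furniture and walls round the work are solid. World frame = base frame: x ahead of the robot, y to its left, z up, the work surface at z = 0. Lengths are in mm, angles in rad, forces in N, time in s.
With the tool pointing down it reaches from about 300 to 750 mm from the base axis. Payload 8.5 kg.
Tool frame: the origin (TCP) lies on the centre line of the jaws, within the pads' length; the fingertips stand 17 mm ahead of it and the grasp point (between the pads) lies 2 mm behind it; z points along the fingers, y is the direction in which the jaws open and shut (so a half turn about z gives the same grasp; the last joint's range is limited). The gripper opens to 88 mm and grips with 3 to 60 N. Pads are 18 mm wide; open, the fingers measure 123 mm over their backs; the gripper's body (75 mm by 187 mm) begins 45 mm behind the grasp point.
Start: joints at [0.948, 0.381, 1.297, -0, 1.464, -0.215], TCP at [218.115, 504.883, 255.748] pointing down, gripper open.
Joint ranges: [-3.11, 3.11], [-0.89, 2.33], [0.22, 2.48], [-1.42, 4.56], [0.17, 2.85], [-2.88, 2.88]. Speed limits (rad/s): [2.39, 2.39, 3.14, 3.14, 3.14, 3.14].

## Interface

Orientations are given as a unit quaternion [w, x, y, z].
In Python, from cell import env, eyes gives the robot as it stands.
- The arm moves only by the shell command python3 -m creep 'ROWS'. ROWS is JSON, a list of rows, each a list of 5 numbers: the gripper's target within -1 to 1 (fully open at 1, half-way at 0, shut at -1), then the shift along the world's x, y, z in cm, then the turn about the world's z in degrees. A call has 1 to 20 rows; each row is the pose to reach, as a shift and turn from the pose commanded when the call began; what a row does not reach only later rows make up. A row lasts 1/10 s, in which the tool goes at most 50 mm and 8.59 degrees, less where a joint would pass 70% of its speed; a pose out of reach is approached as far as the arm can. A call with a gripper value outside its range is refused whole. The fingers move at their own pace and stop on an object; the grip force is fixed at half the most. Time passes only in rows, so rows that repeat a pose let the fingers close. It gives the time, the measured TCP pose, the force and the opening at its end, in the units of the state.
- env.sense(): the state, without advancing time (a new reading comes with each control period).
- eyes.snapshot(name): name is "side" or "top" or "wrist"; returns a dict with "frame" (400x640x3 uint8, blue, green, red), "z_map" (400x640 float32, mm along the optical axis (not along the pixel's ray), 0 where there is no reading), "fx", "fy", "cx", "cy" (pixels), "dist" ([k1, k2, p1, p2, k3] as OpenCV has them; the pictures are not rectified), "cam_to_world" (4x4, takes a point from camera to world coordinates). Camera axes: x right, y up, looking along -z (the intrinsics and any distortion apply to the point x, -y, -z); pixel columns grow to the right and rows downward; lengths in mm; the calibration is good to about 2 mm. A picture is of the moment at which its call begins.
- env.hand_in(): hands the job in, once; it reports no verdict.
The state is a dict: "t": time; "joint_pos": joint angles; "dq": joint speeds; "tau": joint torques, N m; "eef_pos": TCP position; "eef_rot": TCP orientation; "force": force on the tool from outside, world axes, zero at the start; "moment": the same for the moment, N m; "width": finger opening in mm.
Only numpy, scipy, OpenCV 4.12 (cv2) and the standard library are available. Lean on these libraries where they do the work, as an engineer would, in place of code of your own. Each camera call takes 0.05 s, during which the arm holds its last target.

## Task

The hardwood block in the clamping jig is too short for the sprung blue jaw to reach. Take plywood packers one at a time from the slotted rack and stand them on edge, square, in the gap between the jaw and the block, until pushing the red plate makes the jaw squeeze packers and block tight against the end stop; leave spare packers standing in the rack. Finish while still pushing the red plate firmly, so that the stack stays held: do not let go at the end.

Things in the scene. Friction and masses are not known exactly. Their poses are not given: they have to be found in the camera images.
- jig: fixed plywood board 260 x 100 x 10 mm on the bench; origin at the centre of its underside; its x runs along the channel from the jaw (-x) to the end stop (+x). Work stands on its top, 10 mm above the origin. Wooden side rails, 12 mm high, leave a channel 68 mm wide (inner faces at y = +-34 mm)
- jaw (a joint): travel of the sprung jaw in m along the jig's +x: 0 = fully back (rest, as at the start), 0.024 = its stop. It springs back when released (about 2 N at rest to 3.5 N at full travel)
- jaw_face (a point): centre of the front face of the blue jaw block (48 mm wide, from 12 to 62 mm above the bench, 20 mm thick behind this face), 45 mm above the bench; axes as the jig's. The gap runs from here along the jig's +x to the block's near face; its length differs from start to start, about 45 to 73 mm, so that two or three packers are needed
- jaw_push (a point): centre of the rear face of the red push plate of the jaw (48 mm wide, 10 mm thick, from 12 to 66 mm above the bench), 60 mm behind the jaw face, 45 mm above the bench; push it along the jig's +x. The 50 mm behind it is free above the board
- end_stop: dark wooden end stop fixed across the far end of the channel, 18 x 66 x 50 mm; origin at the lower edge of its face towards the block, axes as the jig's; it is fixed at a different place along the jig in each start
- workpiece_centre (a point): hardwood block, loose, lying on the board against the end stop: 66 mm along the jig, 50 mm across, 55 mm tall, 116 g; this point is its centre. Its own y axis lies along the jig, so take directions from the jig
- rack: fixed wooden rack 168 x 52 mm, origin at the centre of its underside; four slots 20 mm wide across its x at x = -60, -20, 20, 60 mm, slot floor 8 mm above the bench, slot walls up to 34 mm above it, 46 mm along y, so that the packers' ends stick out 8 mm on either side
- packer_1_centre (a point): plywood packer, a flat upright piece 18 mm thick (its x), 62 mm wide (its y), 80 mm tall (its z), 60 g; this point is its centre, 40 mm above its foot. It starts on edge in a rack slot, its axes along the rack's; all four packers are alike
- packer_2_centre (a point): plywood packer, a flat upright piece 18 mm thick (its x), 62 mm wide (its y), 80 mm tall (its z), 60 g; this point is its centre, 40 mm above its foot. It starts on edge in a rack slot, its axes along the rack's; all four packers are alike
- packer_3_centre (a point): plywood packer, a flat upright piece 18 mm thick (its x), 62 mm wide (its y), 80 mm tall (its z), 60 g; this point is its centre, 40 mm above its foot. It starts on edge in a rack slot, its axes along the rack's; all four packers are alike
- packer_4_centre (a point): plywood packer, a flat upright piece 18 mm thick (its x), 62 mm wide (its y), 80 mm tall (its z), 60 g; this point is its centre, 40 mm above its foot. It starts on edge in a rack slot, its axes along the rack's; all four packers are alike

How it is judged:
By the outcome, as a careful person would: the job done as asked, in the order asked, and still so for the second after the job is handed in, while the arm keeps its last pose, push and grip.
It also fails if it takes over 70 s, if anything falls off the work surface, if the arm or the gripper's body presses on something with over 40 N, if the wrist force passes 120 N, or if a joint passes its speed limit or range.

## Working session

There is one attempt and no reset: what is moved stays moved. The work goes in short steps, Python scripts to look and compute and a shell command to move; the robot and the scene stay as the last step left them, time stands still between calls to the robot, and variables do not carry over. Pictures are saved under pics/ and viewed, and the job is handed in when it is done.

```bash
mkdir -p pics; ls
cat > h.py <<'E'
import numpy as np, cv2
from cell import env, eyes
def snap(n,f=None):
    s=eyes.snapshot(n)
    if f: cv2.imwrite('pics/'+f,s['frame'])
    return s
def pts(s):
    "world point per pixel from depth"
    z=s['z_map']; h,w=z.shape
    K=np.array([[s['fx'],0,s['cx']],[0,s['fy'],s['cy']],[0,0,1]])
    uv=np.stack(np.meshgrid(np.arange(w),np.arange(h)),-1).reshape(-1,1,2).astype(np.float32)
    n=cv2.undistortPoints(uv,K,np.array(s['dist'],float)).reshape(h,w,2)
    P=np.stack([n[...,0]*z,-n[...,1]*z,-z,np.ones_like(z)],-1)
    return (P@np.array(s['cam_to_world']).T)[...,:3]
E
python3 - <<'E'
from h import *
for n in ['top','side','wrist']:
    s=snap(n,n+'0.png'); print(n,np.round(s['cam_to_world'],3).tolist(),s['dist'])
    P=pts(s); np.savez('/tmp/'+n,P=P,z=s['z_map'],f=s['frame'])
print(env.sense())
E
```

```text
pics
top [[-0.017, 0.99, -0.138, 424.45], [-1.0, -0.02, -0.019, 93.364], [-0.022, 0.137, 0.99, 903.031], [0.0, 0.0, 0.0, 1.0]] [-0.04959997  0.          0.          0.          0.        ]
side [[0.997, 0.074, -0.026, 498.941], [-0.078, 0.886, -0.458, -391.68], [-0.01, 0.458, 0.889, 1035.784], [0.0, 0.0, 0.0, 1.0]] [0.04493726 0.         0.         0.         0.        ]
wrist [[0.396, -0.884, -0.247, 153.795], [0.918, 0.381, 0.108, 531.423], [-0.001, -0.27, 0.963, 385.036], [0.0, 0.0, 0.0, 1.0]] [-0.02183131  0.          0.          0.          0.        ]
{'t': 0.15, 'joint_pos': array([ 9.47728550e-01,  3.81068249e-01,  1.29801302e+00,  1.45577787e-05,
        1.46357584e+00, -2.15281022e-01]), 'dq': array([ 0.00071859, -0.00189249, -0.00087773,  0.00021701,  0.00020429,
        0.00028683]), 'tau': array([ 2.24183364e-03, -4.38079119e+01, -2.24616444e+01,  7.13264686e-02,
        3.43524129e-02, -1.18790804e-04]), 'eef_pos': array([218.00151409, 504.75739729, 255.28991959]), 'eef_rot': array([-2.23229476e-04,  2.02484322e-01,  9.79285360e-01, -4.83203063e-04]), 'force': array([0.32935275, 0.19497867, 0.10439863]), 'moment': array([-0.04274912,  0.00734303, -0.01800905]), 'width': 88.05166629127974}
```

View pics/top0.png

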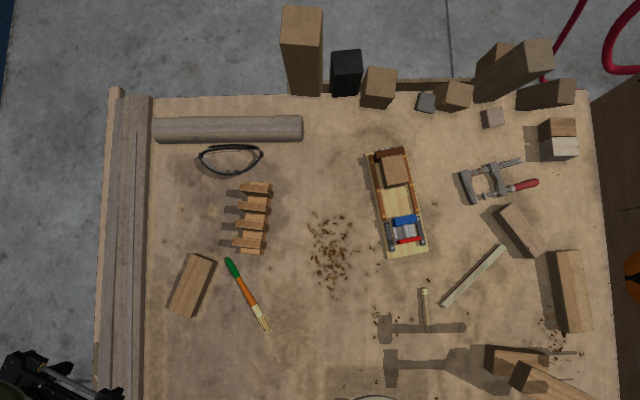

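View pics/side0.png

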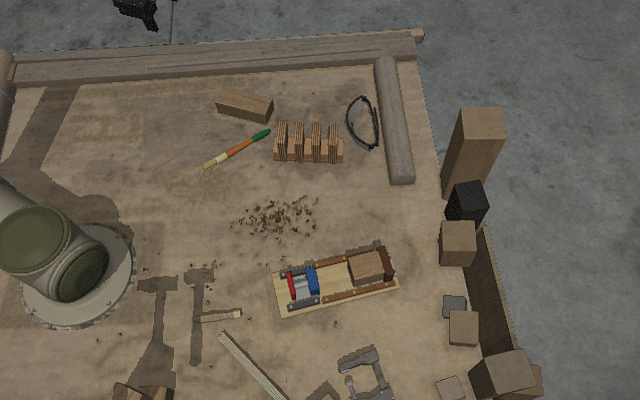

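View pics/wrist0.png

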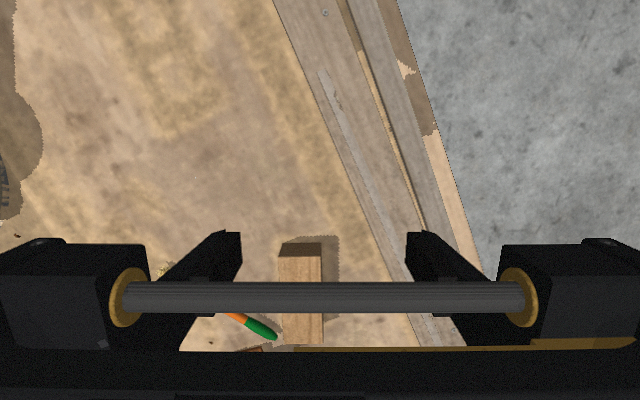

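The top view shows the jig at about (370–430, 147–258), with the end stop at the top and the red plate at (410,240). The rack is at (235–270, 183–253) with four packers. The side view shows the same layout. I'll measure both from the pictures.

Run:
```python
import numpy as np,cv2
for n in ['top','side']:
    d=np.load('/tmp/%s.npz'%n); P=d['P']; f=d['f']; z=d['z']
    g=f.astype(int)
    hsv=cv2.cvtColor(f,cv2.COLOR_BGR2HSV)
    roi={'top':(slice(140,265),slice(360,435)),'side':(slice(235,320),slice(265,405))}[n]
    m=np.zeros(z.shape,bool); m[roi]=1; m&=z>0
    Z=P[...,2]
    print(n,'bench z',np.median(Z[roi][z[roi]>0]), np.percentile(Z[roi],[2,10,50,90,98]).round(1))
    red=m&(g[...,2]>150)&(g[...,1]<60); blue=m&(g[...,0]>120)&(g[...,2]<90)
    for nm,mm in (('red',red),('blue',blue)):
        Q=P[mm]; print(nm,len(Q),Q.mean(0).round(1),'z pct',np.percentile(Q[:,2],[5,50,95]).round(1))
        T=Q[Q[:,2]>np.percentile(Q[:,2],95)-4]; r=cv2.minAreaRect(T[:,:2].astype(np.float32)); print('  top rect',np.round(r[0],1),np.round(r[1],1),round(r[2],1),T[:,2].mean())
    for lo,hi,nm in ((6,14,'board'),(60,68,'block'),(55,70,'>55')):
        mm=m&(Z>lo)&(Z<hi); 
        k,l,st,c=cv2.connectedComponentsWithStats(mm.astype(np.uint8))
        for i in range(1,k):
            if st[i,4]<30: continue
            Q=P[l==i]; r=cv2.minAreaRect(Q[:,:2].astype(np.float32)); print(nm,st[i].tolist(),np.round(r[0],1),np.round(r[1],1),round(r[2],1),Q[:,2].mean().round(1))
    roi={'top':(slice(170,265),slice(215,280)),'side':(slice(110,170),slice(265,355))}[n]
    m=np.zeros(z.shape,bool); m[roi]=1; m&=z>0
    print('rack')
    for lo,hi in ((82,95),(28,40),(25,38)):
        mm=m&(Z>lo)&(Z<hi); 
        k,l,st,c=cv2.connectedComponentsWithStats(mm.astype(np.uint8))
        for i in range(1,k):
            if st[i,4]<20: continue
            Q=P[l==i]; r=cv2.minAreaRect(Q[:,:2].astype(np.float32)); print(lo,st[i].tolist(),np.round(r[0],1),np.round(r[1],1),round(r[2],1),Q[:,2].mean().round(1))
    x,y,w,h=({'top':(200,130,250,140),'side':(255,100,180,230)}[n])
    cv2.imwrite('pics/%s_crop.png'%n,cv2.resize(f[y:y+h,x:x+w],None,fx=3 if n=='top' else 2.5,fy=3 if n=='top' else 2.5,interpolation=cv2.INTER_CUBIC))
```

```text
top bench z 2.097623754590245 [-4.  -2.6  2.3 60.1 65. ]
red 50 [456.5 -80.6  64.6] z pct [62.4 64.2 67. ]
  top rect [456.5 -81.2] [ 5.4 41.6] 8.8 64.97213374939565
blue 140 [501.3 -73.3  61. ] z pct [58.7 60.8 63.6]
  top rect [501.5 -73.3] [15.7 43.4] 9.7 61.420875258875434
board [365, 151, 64, 108, 886] [550.3 -63.1] [258.6 100.7] 10.2 9.0
board [374, 163, 40, 59, 937] [577.2 -59.7] [142.2  67.7] 9.7 8.9
block [381, 153, 28, 33, 644] [615.4 -52.7] [69.5 50.4] 9.9 63.6
block [394, 214, 23, 12, 122] [501.2 -71.8] [17.2 47.8] 10.1 61.5
block [399, 236, 22, 8, 100] [457.9 -79.7] [ 9.8 47.3] 10.0 64.4
>55 [375, 146, 34, 41, 878] [622.5 -50.6] [84.8 65.7] 10.5 62.2
>55 [393, 214, 24, 12, 183] [501.2 -72. ] [17.6 48.8] 10.0 60.7
>55 [398, 235, 23, 9, 105] [457.9 -79.7] [ 9.8 47.3] 10.1 64.1
rack
82 [240, 183, 29, 11, 237] [574.2 256.6] [61.7 18.2] 82.9 86.6
82 [237, 201, 30, 11, 240] [534.7 262.2] [62.2 17.9] 82.5 86.4
82 [235, 218, 30, 12, 224] [496.9 267. ] [62.9 17.9] 81.9 87.0
82 [232, 237, 30, 11, 247] [457.4 273.6] [63.  17.9] 82.7 87.0
28 [250, 182, 20, 4, 46] [594.7 255. ] [44.8
[... 1785 characters left out ...]
 258.3] [64.4 31.8] 63.0 33.5
28 [320, 138, 9, 18, 144] [554.2 260.7] [47.4 19.4] 85.1 33.3
28 [337, 139, 6, 18, 100] [591.1 254.7] [47.4 12.2] 84.3 33.3
28 [278, 153, 8, 5, 22] [451.4 243.2] [ 4.4 17.1] 74.1 34.3
28 [312, 155, 8, 4, 21] [532.  231.5] [16.8  6.8] 2.9 34.2
28 [329, 156, 7, 4, 20] [570.5 226.9] [ 2.3 14.7] 77.3 33.6
25 [348, 110, 4, 11, 21] [622.6 347. ] [36.8  5.4] 71.2 31.3
25 [273, 137, 22, 21, 222] [457.  267.4] [56.1 50.9] 87.3 32.6
25 [303, 138, 26, 22, 315] [533.5 258. ] [57.8 61.2] 82.5 32.8
25 [337, 139, 6, 18, 100] [591.1 254.7] [47.4 12.2] 84.5 32.9
25 [295, 155, 8, 4, 26] [491.4 236.6] [16.6  5.3] 3.1 31.1
25 [329, 156, 7, 4, 20] [570.6 227.2] [ 2.7 14.7] 77.3 31.2
```

View pics/top_crop.png

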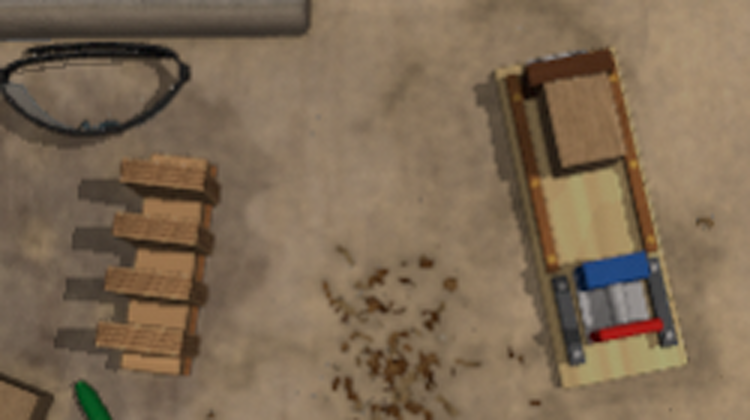

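View pics/side_crop.png

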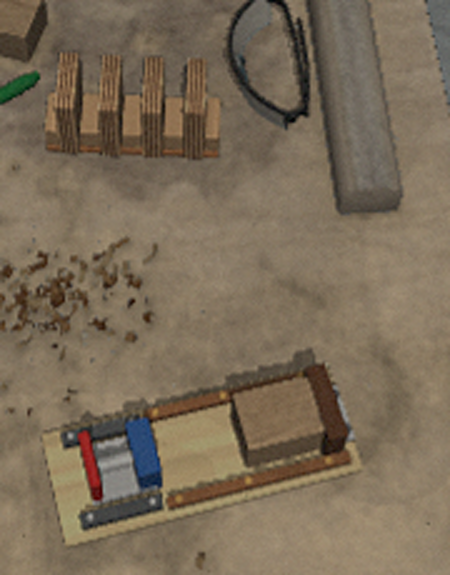

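```bash
python3 -m creep '[[1,23.8,-23.2,-10.5,15.5],[1,23.8,-23.2,-10.5,15.5],[1,23.8,-23.2,-10.5,15.5],[1,23.8,-23.2,-10.5,15.5],[1,23.8,-23.2,-10.5,15.5],[1,23.8,-23.2,-10.5,15.5],[1,23.8,-23.2,-10.5,15.5],[1,23.8,-23.2,-10.5,15.5],[1,23.8,-23.2,-10.5,15.5],[1,23.8,-23.2,-10.5,15.5],[1,23.8,-23.2,-10.5,15.5]]'
cat >> h.py <<'E'
def state():
    s=env.sense(); q=s['eef_rot']; 
    from scipy.spatial.transform import Rotation as R
    M=R.from_quat([q[1],q[2],q[3],q[0]]).as_matrix()
    print('t',round(s['t'],2),'pos',s['eef_pos'].round(1),'toolx yaw',np.degrees(np.arctan2(M[1,0],M[0,0])).round(2),'tooly yaw',(np.degrees(np.arctan2(M[1,1],M[0,1]))%180).round(2),'F',s['force'].round(1),'M',s['moment'].round(2),'w',round(s['width'],1))
E
python3 - <<'E'
from h import *
state(); snap('wrist','w1.png')
E
```

```text
t: 1.25
eef_pos: [455.3, 274.0, 151.3]
eef_rot: [0.0, 0.068, 0.998, 0.0]
force: [0.5, -0.0, 0.9]
width: 88.1
t 1.25 pos [455.3 274.  151.3] toolx yaw 172.24 tooly yaw 82.24 F [ 0.5 -0.   0.9] M [ 0.08 -0.03 -0.05] w 88.1
```

View pics/w1.png

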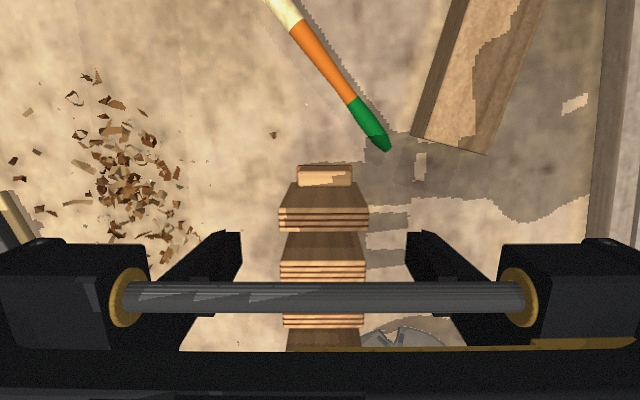

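The wrist view shows P1's top edge at about (323,207–232), centred between the fingertips (242 and 406). I'll check P1's position with depth.

Run:
```python
from h import *
s=snap('wrist'); P=pts(s); Z=P[...,2]; m=np.zeros(Z.shape,bool); m[160:280,250:400]=1
m&=(s['z_map']>0)&(Z>82)&(Z<95)
k,l,st,c=cv2.connectedComponentsWithStats(m.astype(np.uint8))
for i in range(1,k):
    if st[i,4]<100: continue
    Q=P[l==i]; r=cv2.minAreaRect(Q[:,:2].astype(np.float32)); print(st[i].tolist(),np.round(r[0],1),np.round(r[1],1),round(r[2],1),Q[:,2].mean().round(1))
```

```text
[278, 204, 92, 28, 2426] [455.8 273.2] [62.4 18.5] 82.6 88.5
[280, 256, 87, 24, 1977] [494.  267.5] [62.5 16.4] 82.6 88.3
```

```bash
python3 -m creep '[[1,0,0,-4.5,0],[1,0,0,-7,0],[1,0,0,-9.1,0],[1,0,0,-9.1,0],[1,0,0,-9.1,0]]'; python3 -c "
from h import *
state()"; python3 -m creep '[[0.3,0,0,0,0],[0.3,0,0,0,0],[0.3,0,0,0,0],[0.3,0,0,0,0],[0.3,0,0,0,0],[0.3,0,0,0,0]]'
```

```text
t: 1.85
eef_pos: [456.1, 273.4, 60.4]
eef_rot: [0.0, 0.068, 0.998, 0.0]
force: [-0.3, 0.7, 1.1]
width: 87.7
t 1.85 pos [456.1 273.4  60.4] toolx yaw 172.18 tooly yaw 82.18 F [-0.3  0.7  1.1] M [ 0.04 -0.04  0.05] w 87.7
t: 2.45
eef_pos: [456.4, 273.0, 60.4]
eef_rot: [0.0, 0.069, 0.998, 0.0]
force: [-1.4, 0.3, 6.3]
width: 61.8
```

```bash
python3 -m creep '[[-0.2,0,0,0,0],[-0.2,0,0,1,0],[-0.2,0,0,4,0],[-0.2,0,0,8,0],[-0.2,0,0,9.2,0],[-0.2,11.25,-33.4,9.2,17.7],[-0.2,11.25,-33.4,9.2,17.7],[-0.2,11.25,-33.4,9.2,17.7],[-0.2,11.25,-33.4,9.2,17.7],[-0.2,11.25,-33.4,9.2,17.7],[-0.2,11.25,-33.4,9.2,17.7],[-0.2,11.25,-33.4,9.2,17.7],[-0.2,11.25,-33.4,9.2,17.7],[-0.2,11.25,-33.4,9.2,17.7],[-0.2,11.25,-33.4,9.2,17.7],[-0.2,11.25,-33.4,9.2,17.7]]'
python3 - <<'E'
from h import *
state()
s=snap('wrist','w2.png'); snap('top','top2.png'); 
P=pts(s); np.savez('/tmp/w2',P=P,z=s['z_map'],f=s['frame'])
f=cv2.imread('pics/top2.png'); cv2.imwrite('pics/top2c.png',cv2.resize(f[130:270,330:450],None,fx=4,fy=4,interpolation=cv2.INTER_CUBIC))
E
```

```text
t: 4.05
eef_pos: [568.1, -59.3, 151.9]
eef_rot: [-0.0, -0.087, 0.996, 0.0]
force: [-0.6, -0.2, 0.2]
width: 61.7
t 4.05 pos [568.1 -59.3 151.9] toolx yaw -170.06 tooly yaw 99.94 F [-0.6 -0.2  0.2] M [ 0.02  0.   -0.01] w 61.7
```

View pics/w2.png

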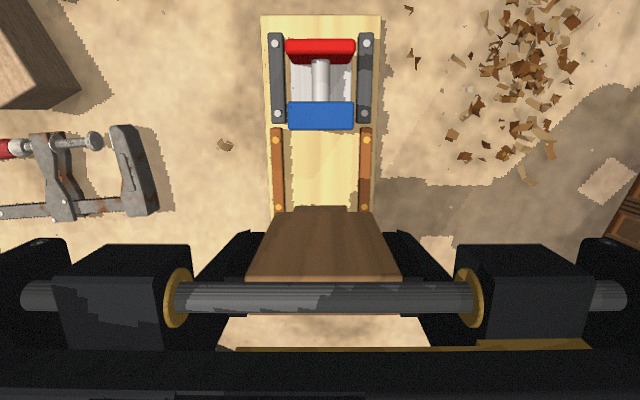

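View pics/top2c.png

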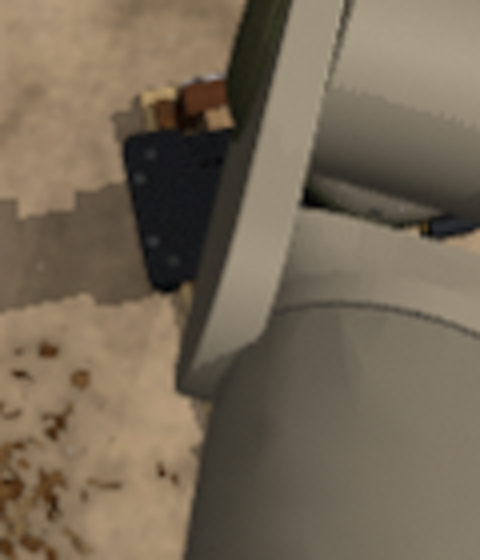

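The wrist view shows the red plate at (320,50), the blue jaw at (320,115), the rails at x≈277 and 365, and the packer face below. The arm hides the jig in the top view, so I'll measure with the wrist camera.

```bash
cat >> h.py <<'E'
U=np.array([.9851,.1719]); N=np.array([-.1719,.9851])
def sn(Q): return np.stack([Q[:,0]*U[0]+Q[:,1]*U[1],Q[:,0]*N[0]+Q[:,1]*N[1],Q[:,2]],1)
def rep(nm,Q):
    if len(Q)<20: print(nm,'few',len(Q)); return
    q=sn(Q); r=cv2.minAreaRect(Q[:,:2].astype(np.float32))
    lo,hi=np.percentile(q,[1,99],axis=0)
    print(nm,len(Q),'mid s,n',((lo+hi)/2)[:2].round(1),'s',lo[0].round(1),hi[0].round(1),'n',lo[1].round(1),hi[1].round(1),'z',lo[2].round(1),hi[2].round(1),'rect',np.round(r[1],1),round(r[2],1))
E
python3 - <<'E'
from h import *
d=np.load('/tmp/w2.npz'); P,z,f=d['P'],d['z'],d['f'].astype(int); Z=P[...,2]
ok=z>0
red=ok&(f[...,2]>120)&(f[...,1]<60)&(f[...,0]<60); blue=ok&(f[...,0]>100)&(f[...,2]<90)
rep('red top',P[red&(Z>61)]); rep('blue top',P[blue&(Z>57)])
B=np.zeros(z.shape,bool); B[10:215,250:390]=1
rep('board',P[B&ok&(Z>6)&(Z<14)])
# rails: brownish, z 18-26
rep('rail L',P[B&ok&(Z>17)&(Z<27)&(np.arange(640)[None]<300)]); rep('rail R',P[B&ok&(Z>17)&(Z<27)&(np.arange(640)[None]>340)])
ch=B.copy(); ch[:135]=0; ch[200:]=0
rep('channel floor',P[ch&ok&(Z>6)&(Z<14)&(np.arange(640)[None]>285)&(np.arange(640)[None]<358)])
pk=np.zeros(z.shape,bool); pk[200:330,235:410]=1
Q=P[pk&ok&(Z>90)&(Z<185)&(f.sum(2)>100)]
rep('packer',Q)
s=sn(Q); 
for a in range(95,180,10):
    q=s[(s[:,2]>a)&(s[:,2]<a+10)]
    if len(q)>20: print(a,len(q),np.percentile(q,[2,98],axis=0)[:,:2].round(1).tolist())
print(sn(np.array([[568.1,-59.3,0]])), sn(np.array([[569,-61.3,0]])))
E
```

```text
red top 1037 mid s,n [ 436.3 -159.2] s 431.9 440.7 n -182.0 -136.5 z 64.3 68.4 rect [ 9.2 46.8] 9.7
blue top 1837 mid s,n [ 481.1 -158.9] s 471.8 490.5 n -182.0 -135.9 z 61.0 64.3 rect [19.4 47.4] 10.0
board 11010 mid s,n [ 484.5 -159. ] s 402.2 566.9 n -208.2 -109.8 z 9.0 12.7 rect [172.8 100.3] 10.3
rail L 2752 mid s,n [ 492.3 -189.5] s 419.7 564.9 n -202.1 -176.9 z 18.1 26.5 rect [150.6  25.5] 8.8
rail R 2778 mid s,n [ 491.4 -128.6] s 419.0 563.9 n -142.3 -115.0 z 18.2 26.6 rect [149.5  27. ] 11.0
channel floor 4662 mid s,n [ 528.1 -158.4] s 498.3 557.8 n -190.9 -125.9 z 9.3 12.5 rect [60.2 67.5] 9.8
packer 9413 mid s,n [ 548.  -156.9] s 539.1 556.8 n -187.3 -126.6 z 104.0 181.0 rect [20.  86.8] 10.0
95 147 [[539.4, -186.2], [540.2, -128.0]]
105 540 [[539.3, -185.8], [540.3, -127.5]]
115 635 [[539.3, -185.8], [540.3, -127.5]]
125 753 [[539.3, -185.7], [540.3, -127.5]]
135 935 [[539.2, -187.2], [540.3, -127.1]]
145 1116 [[539.3, -186.4], [540.4, -127.4]]
155 1369 [[539.2, -186.4], [540.7, -127.3]]
165 1710 [[539.2, -186.2], [540.5, -127.7]]
175 2208 [[539.3, -187.6], [557.1, -126.9]]
[[ 549.44164 -156.07282    0.     ]] [[ 549.98443 -158.19773    0.     ]]
```

```bash
python3 -m creep '[[-0.2,0,0,-3,0],[-0.2,0,0,-4,0],[-0.2,0,0,-4,0]]'; python3 -c "
from h import *
state()"
```

```text
t: 4.45
eef_pos: [567.9, -60.3, 110.6]
eef_rot: [-0.002, -0.086, 0.996, 0.001]
force: [0.6, -0.1, 0.2]
width: 62.1
t 4.45 pos [567.9 -60.3 110.6] toolx yaw -170.12 tooly yaw 99.88 F [ 0.6 -0.1  0.2] M [ 0.06  0.03 -0.  ] w 62.1
```

```bash
python3 -m creep '[[-0.2,0.1,-0.1,-1.5,0],[-0.2,0.1,-0.1,-3,0],[-0.2,0.1,-0.1,-4,0],[-0.2,0.1,-0.1,-4.4,0],[-0.2,0.1,-0.1,-4.6,0],[-0.2,0.1,-0.1,-4.6,0]]'; python3 -c "
from h import *
state()"
```

```text
t: 5.05
eef_pos: [569.8, -62.1, 66.2]
eef_rot: [0.0, -0.086, 0.996, -0.0]
force: [0.0, -0.3, -2.1]
width: 61.7
t 5.05 pos [569.8 -62.1  66.2] toolx yaw -170.16 tooly yaw 99.84 F [ 0.  -0.3 -2.1] M [ 0.01 -0.01 -0.02] w 61.7
```

```bash
python3 -m creep '[[-0.2,0,0,-0.15,0],[-0.2,0,0,-0.25,0],[-0.2,0,0,-0.35,0],[-0.2,0,0,-0.35,0]]'; python3 -c "
from h import *
state()"
```

```text
t: 5.45
eef_pos: [569.7, -62.2, 62.4]
eef_rot: [0.0, -0.086, 0.996, -0.0]
force: [0.4, -0.6, 0.1]
width: 61.6
t 5.45 pos [569.7 -62.2  62.4] toolx yaw -170.17 tooly yaw 99.83 F [ 0.4 -0.6  0.1] M [ 0.05 -0.   -0.01] w 61.6
```

Near contact now. I'll lower slightly and release.

```bash
python3 -m creep '[[-0.2,0,0,-0.05,0],[-0.2,0,0,-0.1,0],[-0.2,0,0,-0.1,0]]'; python3 -m creep '[[1,0,0,0,0],[1,0,0,0,0],[1,0,0,0,0],[1,0,0,0,0],[1,0,0,0,0],[1,0,0,2,0],[1,0,0,6,0],[1,0,0,9,0],[1,0,0,9,0],[1,0,0,9,0]]';  python3 - <<'E'
from h import *
state()
s=snap('wrist','w3.png')
P=pts(s); Z=P[...,2]; f=s['frame'].astype(int)
pk=np.zeros(Z.shape,bool); pk[120:330,235:410]=1
rep('packer',P[pk&(s['z_map']>0)&(Z>83)&(Z<97)])
E
```

```text
t: 5.75
eef_pos: [569.7, -62.2, 62.4]
eef_rot: [0.0, -0.086, 0.996, -0.0]
force: [-3.0, 1.6, 10.7]
width: 61.8
t: 6.75
eef_pos: [569.5, -62.1, 151.2]
eef_rot: [0.0, -0.086, 0.996, -0.0]
force: [-0.1, -0.8, -0.4]
width: 88.4
t 6.75 pos [569.5 -62.1 151.2] toolx yaw -170.17 tooly yaw 99.83 F [-0.1 -0.8 -0.4] M [ 0.11 -0.04 -0.01] w 88.4
packer 2530 mid s,n [ 549.6 -159.7] s 540.6 558.5 n -189.9 -129.5 z 84.0 92.3 rect [18.5 62.3] 10.3
```

View pics/w3.png

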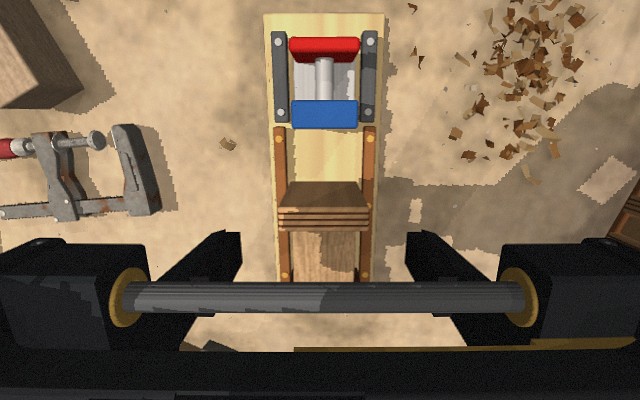

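Packer 1 stands square between the rails (wrist view: its top at (323,217), rails on both sides). Next is packer 2.

```bash
python3 -m creep '[[1,-7.35,32.9,0,-17.6],[1,-7.35,32.9,0,-17.6],[1,-7.35,32.9,0,-17.6],[1,-7.35,32.9,0,-17.6],[1,-7.35,32.9,0,-17.6],[1,-7.35,32.9,0,-17.6],[1,-7.35,32.9,0,-17.6],[1,-7.35,32.9,0,-17.6],[1,-7.35,32.9,0,-17.6],[1,-7.35,32.9,0,-17.6],[1,-7.35,32.9,-2,-17.6],[1,-7.35,32.9,-2,-17.6],[1,-7.35,32.9,-2,-17.6]]'
python3 - <<'E'
from h import *
state()
s=snap('wrist','w4.png'); P=pts(s); Z=P[...,2]; m=np.zeros(Z.shape,bool); m[120:280,250:400]=1
m&=(s['z_map']>0)&(Z>82)&(Z<95)
k,l,st,c=cv2.connectedComponentsWithStats(m.astype(np.uint8))
for i in range(1,k):
    if st[i,4]<100: continue
    Q=P[l==i]; r=cv2.minAreaRect(Q[:,:2].astype(np.float32)); print(st[i].tolist(),np.round(r[0],1),np.round(r[1],1),round(r[2],1),Q[:,2].mean().round(1))
s=snap('top'); P=pts(s); Z=P[...,2]; ok=s['z_map']>0; R=np.zeros(Z.shape,bool); R[140:265,360:435]=1
rep('jig packer top',P[R&ok&(Z>80)])
rep('block top',P[R&ok&(Z>58)&(Z<68)&(P[...,0]>560)])
E
```

```text
t: 8.1
eef_pos: [496.5, 265.9, 131.2]
eef_rot: [-0.0, 0.069, 0.998, -0.0]
force: [0.5, -0.0, 0.8]
width: 88.3
t 8.1 pos [496.5 265.9 131.2] toolx yaw 172.14 tooly yaw 82.14 F [ 0.5 -0.   0.8] M [ 0.02 -0.03 -0.06] w 88.3
[277, 211, 101, 31, 2952] [495.5 267.2] [62.5 18.7] 82.6 88.5
[280, 267, 95, 13, 1084] [528.5 263. ] [61.6  5.8] 82.7 87.3
jig packer top 257 mid s,n [ 549.1 -157.7] s 540.1 558.0 n -188.6 -126.9 z 80.9 91.7 rect [18.5 62.9] 9.7
block top 790 mid s,n [ 597.8 -155.7] s 550.8 644.8 n -184.8 -126.6 z 58.2 67.0 rect [106.1  65.8] 8.6
```

```bash
python3 -m creep '[[1,-0.05,0.1,-3,0],[1,-0.05,0.1,-5.5,0],[1,-0.05,0.1,-7.1,0],[1,-0.05,0.1,-7.1,0],[1,-0.05,0.1,-7.1,0],[-0.2,-0.05,0.1,-7.1,0],[-0.2,-0.05,0.1,-7.1,0],[-0.2,-0.05,0.1,-7.1,0],[-0.2,-0.05,0.1,-7.1,0],[-0.2,-0.05,0.1,-7.1,0],[-0.2,-0.05,0.1,-7.1,0]]'; python3 -c "
from h import *
state()"
```

```text
t: 9.3
eef_pos: [495.8, 268.0, 60.8]
eef_rot: [0.0, 0.068, 0.998, 0.0]
force: [-1.0, -0.5, 6.0]
width: 61.8
t 9.3 pos [495.8 268.   60.8] toolx yaw 172.24 tooly yaw 82.24 F [-1.  -0.5  6. ] M [-0.04  0.19 -0.01] w 61.8
```

```bash
python3 -m creep '[[-0.2,0,0,1,0],[-0.2,0,0,4,0],[-0.2,0,0,8,0],[-0.2,0,0,9.4,0],[-0.2,5.15,-33.25,9.4,17.6],[-0.2,5.15,-33.25,9.4,17.6],[-0.2,5.15,-33.25,9.4,17.6],[-0.2,5.15,-33.25,9.4,17.6],[-0.2,5.15,-33.25,9.4,17.6],[-0.2,5.15,-33.25,9.4,17.6],[-0.2,5.15,-33.25,9.4,17.6],[-0.2,5.15,-33.25,9.4,17.6],[-0.2,5.15,-33.25,9.4,17.6],[-0.2,5.15,-33.25,9.4,17.6],[-0.2,5.15,-33.25,9.4,17.6],[-0.2,5.15,-33.25,9.4,17.6],[-0.2,5.15,-33.25,9.4,17.6]]'
python3 - <<'E'
from h import *
state(); s=snap('wrist','w5.png'); print(sn(env.sense()['eef_pos'][None]))
P=pts(s); Z=P[...,2]; f=s['frame'].astype(int);pk=np.zeros(Z.shape,bool); pk[190:330,235:410]=1
rep('packer',P[pk&(s['z_map']>0)&(Z>170)&(Z<190)&(f.sum(2)>100)])
rep('face',P[pk&(s['z_map']>0)&(Z>110)&(Z<160)&(f.sum(2)>100)])
E
```

```text
t: 11.0
eef_pos: [547.1, -63.9, 154.3]
eef_rot: [0.0, -0.086, 0.996, 0.0]
force: [0.2, 0.1, -1.0]
width: 61.7
t 11.0 pos [547.1 -63.9 154.3] toolx yaw -170.1 tooly yaw 99.9 F [ 0.2  0.1 -1. ] M [0.08 0.03 0.03] w 61.7
[[ 527.93585776 -157.13075961  154.30487864]]
packer 3400 mid s,n [ 527.  -158.2] s 518.0 536.0 n -189.6 -126.9 z 170.1 183.5 rect [18.9 69.7] 10.1
face 4186 mid s,n [ 518.7 -157.7] s 518.0 519.3 n -188.0 -127.4 z 110.8 159.6 rect [ 4.2 82.6] 9.7
```

View pics/w5.png

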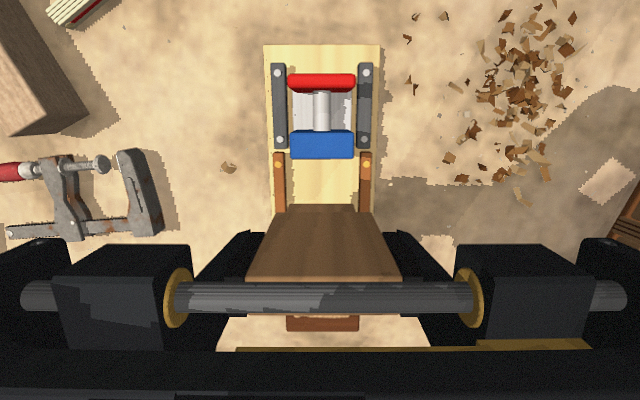

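```bash
python3 -m creep '[[-0.2,0,-0.1,-3,0],[-0.2,0,-0.1,-5.5,0],[-0.2,0,-0.1,-7,0],[-0.2,0,-0.1,-8,0],[-0.2,0,-0.1,-8.5,0],[-0.2,0,-0.1,-8.7,0],[-0.2,0,-0.1,-8.8,0],[-0.2,0,-0.1,-8.8,0]]'; python3 -c "
from h import *
state();print(sn(env.sense()['eef_pos'][None]))"
```

```text
t: 11.85
eef_pos: [547.4, -65.7, 66.8]
eef_rot: [0.0, -0.086, 0.996, -0.0]
force: [-1.2, 0.3, 0.4]
width: 61.7
t 11.85 pos [547.4 -65.7  66.8] toolx yaw -170.16 tooly yaw 99.84 F [-1.2  0.3  0.4] M [-0.01 -0.04 -0.04] w 61.7
[[ 527.91340258 -158.80480044   66.76832043]]
```

```bash
python3 -m creep '[[-0.2,0,0,-0.2,0],[-0.2,0,0,-0.35,0],[-0.2,0,0,-0.45,0],[-0.2,0,0,-0.45,0],[-0.2,0,0,-0.45,0]]'; python3 -m creep '[[1,0,0,0,0],[1,0,0,0,0],[1,0,0,0,0],[1,0,0,0,0],[1,0,0,0,0],[1,0,0,2,0],[1,0,0,6,0],[1,0,0,9,0],[1,0,0,9,0],[1,0,0,9,0]]';  python3 - <<'E'
from h import *
state()
s=snap('wrist','w6.png')
P=pts(s); Z=P[...,2]
pk=np.zeros(Z.shape,bool); pk[120:330,235:410]=1
pk&=(s['z_map']>0)&(Z>83)&(Z<97)
k,l,st,c=cv2.connectedComponentsWithStats(pk.astype(np.uint8))
for i in range(1,k):
    if st[i,4]>100: rep('packer',P[l==i])
E
```

```text
t: 12.35
eef_pos: [547.2, -65.6, 62.7]
eef_rot: [0.0, -0.086, 0.996, -0.0]
force: [-3.1, 0.3, 9.2]
width: 61.3
t: 13.35
eef_pos: [547.0, -65.6, 151.7]
eef_rot: [0.0, -0.086, 0.996, -0.0]
force: [-0.1, -0.4, -0.3]
width: 87.9
t 13.35 pos [547.  -65.6 151.7] toolx yaw -170.17 tooly yaw 99.83 F [-0.1 -0.4 -0.3] M [0.08 0.03 0.03] w 87.9
packer 2510 mid s,n [ 527.2 -159.3] s 518.2 536.1 n -189.6 -129.0 z 83.7 92.4 rect [18.8 62.3] 10.1
packer 2359 mid s,n [ 549.3 -159.7] s 540.5 558.0 n -189.9 -129.4 z 83.6 92.3 rect [18.4 62.3] 10.1
```

View pics/w6.png

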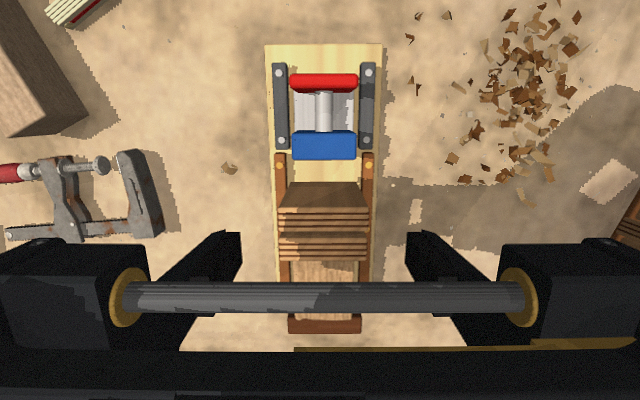

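Both packers stand parallel, about 4 mm apart (wrist view: tops at (323,205) and (323,245)). The third is next.

```bash
python3 -m creep '[[1,-1.25,32.75,0,-17.6],[1,-1.25,32.75,0,-17.6],[1,-1.25,32.75,0,-17.6],[1,-1.25,32.75,0,-17.6],[1,-1.25,32.75,0,-17.6],[1,-1.25,32.75,0,-17.6],[1,-1.25,32.75,0,-17.6],[1,-1.25,32.75,0,-17.6],[1,-1.25,32.75,0,-17.6],[1,-1.25,32.75,0,-17.6],[1,-1.25,32.75,-2,-17.6],[1,-1.25,32.75,-2,-17.6],[1,-1.25,32.75,-2,-17.6],[1,-1.25,32.75,-2,-17.6]]'
python3 - <<'E'
from h import *
state()
s=snap('wrist','w7.png'); P=pts(s); Z=P[...,2]; m=np.zeros(Z.shape,bool); m[120:280,250:400]=1
m&=(s['z_map']>0)&(Z>82)&(Z<95)
k,l,st,c=cv2.connectedComponentsWithStats(m.astype(np.uint8))
for i in range(1,k):
    if st[i,4]<100: continue
    Q=P[l==i]; r=cv2.minAreaRect(Q[:,:2].astype(np.float32)); print(st[i].tolist(),np.round(r[0],1),np.round(r[1],1),round(r[2],1),Q[:,2].mean().round(1))
E
```

```text
t: 14.8
eef_pos: [535.0, 261.4, 132.5]
eef_rot: [0.0, 0.068, 0.998, 0.0]
force: [0.0, -0.8, -0.8]
width: 87.9
t 14.8 pos [535.  261.4 132.5] toolx yaw 172.19 tooly yaw 82.19 F [ 0.  -0.8 -0.8] M [-0.02 -0.02 -0.01] w 87.9
[276, 212, 101, 30, 2887] [534.9 262.1] [62.4 18.2] 82.5 88.5
[280, 268, 94, 12, 1026] [568.1 257.9] [61.5  5.6] 82.3 87.3
```

```bash
python3 -m creep '[[1,0,0.05,-3,0],[1,0,0.05,-5.5,0],[1,0,0.05,-7.2,0],[1,0,0.05,-7.2,0],[1,0,0.05,-7.2,0],[-0.2,0,0.05,-7.2,0],[-0.2,0,0.05,-7.2,0],[-0.2,0,0.05,-7.2,0],[-0.2,0,0.05,-7.2,0],[-0.2,0,0.05,-7.2,0],[-0.2,0,0.05,-7.2,0]]'; python3 -c "
from h import *
state()"
```

```text
t: 15.95
eef_pos: [534.8, 262.5, 60.3]
eef_rot: [0.0, 0.068, 0.998, 0.0]
force: [-1.2, 0.8, 5.6]
width: 61.8
t 15.95 pos [534.8 262.5  60.3] toolx yaw 172.24 tooly yaw 82.24 F [-1.2  0.8  5.6] M [-0.06  0.17 -0.02] w 61.8
```

```bash
python3 -m creep '[[-0.2,0,0,1,0],[-0.2,0,0,4,0],[-0.2,0,0,8,0],[-0.2,0,0,9.4,0],[-0.2,-0.98,-33.15,9.4,17.6],[-0.2,-0.98,-33.15,9.4,17.6],[-0.2,-0.98,-33.15,9.4,17.6],[-0.2,-0.98,-33.15,9.4,17.6],[-0.2,-0.98,-33.15,9.4,17.6],[-0.2,-0.98,-33.15,9.4,17.6],[-0.2,-0.98,-33.15,9.4,17.6],[-0.2,-0.98,-33.15,9.4,17.6],[-0.2,-0.98,-33.15,9.4,17.6],[-0.2,-0.98,-33.15,9.4,17.6],[-0.2,-0.98,-33.15,9.4,17.6],[-0.2,-0.98,-33.15,9.4,17.6],[-0.2,-0.98,-33.15,9.4,17.6],[-0.2,-0.98,-33.15,9.4,17.6]]'
python3 - <<'E'
from h import *
state(); s=snap('wrist','w8.png'); print(sn(env.sense()['eef_pos'][None]))
P=pts(s); Z=P[...,2]; f=s['frame'].astype(int);pk=np.zeros(Z.shape,bool); pk[190:330,235:410]=1
rep('face',P[pk&(s['z_map']>0)&(Z>110)&(Z<160)&(f.sum(2)>100)])
blue=(s['z_map']>0)&(f[...,0]>100)&(f[...,2]<90)
rep('blue top',P[blue&(Z>57)])
E
```

```text
t: 17.75
eef_pos: [524.8, -68.7, 153.8]
eef_rot: [-0.0, -0.086, 0.996, -0.0]
force: [-0.6, -1.2, -0.8]
width: 61.9
t 17.75 pos [524.8 -68.7 153.8] toolx yaw -170.13 tooly yaw 99.87 F [-0.6 -1.2 -0.8] M [-0.    0.02  0.01] w 61.9
[[ 505.18314851 -158.05778727  153.75423883]]
face 4291 mid s,n [ 496.5 -158.7] s 495.8 497.1 n -189.0 -128.4 z 110.6 159.7 rect [ 4.6 86.6] 9.9
blue top 1538 mid s,n [ 480.5 -159.2] s 471.3 489.8 n -182.2 -136.2 z 60.7 64.4 rect [18.8 47. ] 9.6
```

View pics/w8.png

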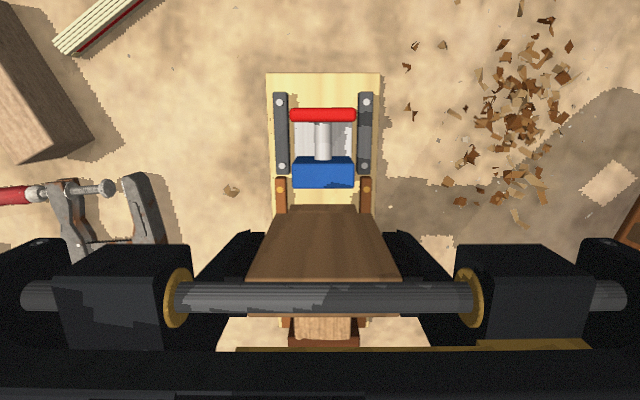

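```bash
python3 -m creep '[[-0.2,-0.1,-0.04,-3,0],[-0.2,-0.1,-0.04,-5.5,0],[-0.2,-0.1,-0.04,-7,0],[-0.2,-0.1,-0.04,-8,0],[-0.2,-0.1,-0.04,-8.5,0],[-0.2,-0.1,-0.04,-8.7,0],[-0.2,-0.1,-0.04,-8.8,0],[-0.2,-0.1,-0.04,-8.8,0]]'; python3 -c "
from h import *
state();print(sn(env.sense()['eef_pos'][None]))"
```

```text
t: 18.6
eef_pos: [524.1, -69.6, 66.2]
eef_rot: [0.0, -0.086, 0.996, -0.0]
force: [-1.1, 0.4, -0.4]
width: 61.8
t 18.6 pos [524.1 -69.6  66.2] toolx yaw -170.16 tooly yaw 99.84 F [-1.1  0.4 -0.4] M [ 0.07 -0.03 -0.02] w 61.8
[[ 504.28811739 -158.64076083   66.22358974]]
```

```bash
python3 -m creep '[[-0.2,0,0,-0.2,0],[-0.2,0,0,-0.35,0],[-0.2,0,0,-0.43,0],[-0.2,0,0,-0.43,0],[-0.2,0,0,-0.43,0]]'; python3 -m creep '[[1,0,0,0,0],[1,0,0,0,0],[1,0,0,0,0],[1,0,0,0,0],[1,0,0,0,0],[1,0,0,2,0],[1,0,0,6,0],[1,0,0,9,0],[1,0,0,9,0],[1,0,0,9,0]]';  python3 - <<'E'
from h import *
state()
s=snap('wrist','w9.png')
P=pts(s); Z=P[...,2]
pk=np.zeros(Z.shape,bool); pk[120:330,235:410]=1
pk&=(s['z_map']>0)&(Z>83)&(Z<97)
k,l,st,c=cv2.connectedComponentsWithStats(pk.astype(np.uint8))
for i in range(1,k):
    if st[i,4]>100: rep('packer',P[l==i])
E
```

```text
t: 19.1
eef_pos: [523.9, -69.6, 62.3]
eef_rot: [0.0, -0.086, 0.996, -0.0]
force: [-1.1, -0.4, 7.1]
width: 61.6
t: 20.1
eef_pos: [523.7, -69.5, 151.4]
eef_rot: [0.0, -0.086, 0.996, -0.0]
force: [-0.4, -0.6, -0.8]
width: 88.2
t 20.1 pos [523.7 -69.5 151.4] toolx yaw -170.16 tooly yaw 99.84 F [-0.4 -0.6 -0.8] M [ 0.02 -0.04  0.  ] w 88.2
packer 2523 mid s,n [ 504.1 -159.1] s 495.1 513.0 n -189.3 -128.8 z 83.6 92.4 rect [18.5 62.3] 10.1
packer 3910 mid s,n [ 534.5 -159.4] s 518.2 550.8 n -189.6 -129.3 z 83.5 92.2 rect [33.9 62.2] 9.7
```

View pics/w9.png

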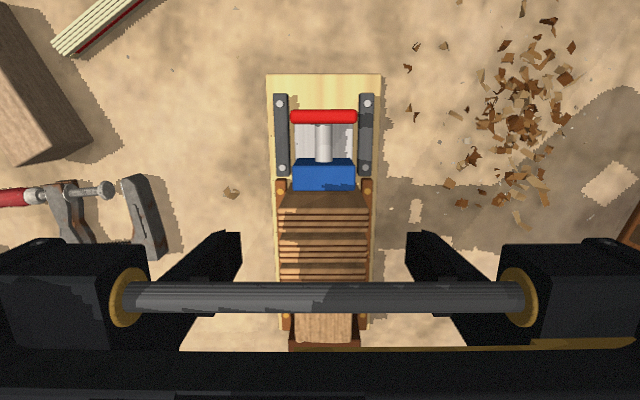

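All three are in: the tops show at (323,200), (323,238) and (323,270), and the blue jaw is at (323,175). Next I'll go behind the red plate with the gripper shut.

```bash
python3 -m creep '[[-1,-4.9,-0.85,0,0],[-1,-9.75,-1.7,0,0],[-1,-9.75,-1.7,0,0],[-1,-9.75,-1.7,0,0],[-1,-9.75,-1.7,0,0],[-1,-9.75,-1.7,0,0],[-1,-9.75,-1.7,0,0],[-1,-9.75,-1.7,0,0],[-1,-9.75,-1.7,0,0],[-1,-9.75,-1.7,0,0]]'
python3 - <<'E'
from h import *
state(); s=snap('wrist','w10.png');print(sn(env.sense()['eef_pos'][None]))
P=pts(s); Z=P[...,2]; f=s['frame'].astype(int)
t=snap('top','top10.png')
fr=t['frame']; cv2.imwrite('pics/top10c.png',cv2.resize(fr[130:270,330:450],None,fx=4,fy=4,interpolation=cv2.INTER_CUBIC))
E
```

```text
t: 21.15
eef_pos: [426.4, -86.5, 151.4]
eef_rot: [-0.0, -0.086, 0.996, -0.0]
force: [-0.1, -0.2, 0.5]
width: 9.9
t 21.15 pos [426.4 -86.5 151.4] toolx yaw -170.16 tooly yaw 99.84 F [-0.1 -0.2  0.5] M [ 0.05  0.02 -0.03] w 9.9
[[ 405.16776354 -158.49222873  151.42886306]]
```

View pics/top10c.png

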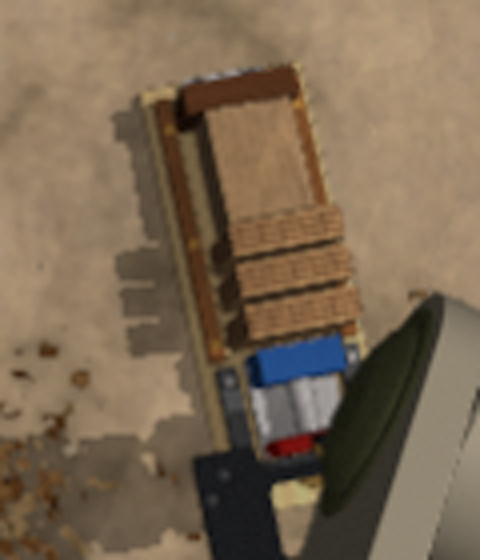

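View pics/w10.png

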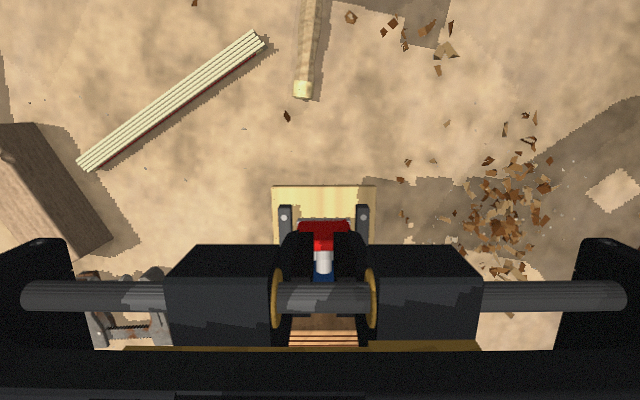

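```bash
python3 -m creep '[[-1,0,0,-3,0],[-1,0,0,-6,0],[-1,0,0,-8,0],[-1,0,0,-9.5,0],[-1,0,0,-10.6,0],[-1,0,0,-10.6,0],[-1,0,0,-10.6,0]]'; python3 -m creep '[[-1,0.2,0.035,0,0],[-1,0.4,0.07,0,0],[-1,0.6,0.105,0,0],[-1,0.8,0.14,0,0],[-1,0.8,0.14,0,0],[-1,0.8,0.14,0,0]]'
python3 - <<'E'
from h import *
state();print(sn(env.sense()['eef_pos'][None]))
E
```

```text
t: 21.95
eef_pos: [426.4, -86.6, 45.7]
eef_rot: [0.0, -0.086, 0.996, -0.0]
force: [-0.0, -0.0, 0.7]
width: 0.3
t: 22.55
eef_pos: [434.3, -85.1, 45.5]
eef_rot: [-0.0, -0.086, 0.996, 0.0]
force: [-0.3, 0.0, 0.7]
width: 0.3
t 22.55 pos [434.3 -85.1  45.5] toolx yaw -170.16 tooly yaw 99.84 F [-0.3  0.   0.7] M [ 0.08 -0.03  0.06] w 0.3
[[ 413.22375326 -158.45393286   45.46116402]]
```

```bash
python3 -m creep '[[-1,0.15,0.026,0,0],[-1,0.3,0.052,0,0],[-1,0.45,0.078,0,0],[-1,0.6,0.105,0,0],[-1,0.75,0.131,0,0],[-1,0.9,0.157,0,0],[-1,1.05,0.183,0,0],[-1,1.2,0.21,0,0],[-1,1.35,0.236,0,0],[-1,1.5,0.262,0,0],[-1,1.5,0.262,0,0]]'
python3 - <<'E'
from h import *
state();print(sn(env.sense()['eef_pos'][None]))
t=snap('top','top11.png')
fr=t['frame']; cv2.imwrite('pics/top11c.png',cv2.resize(fr[130:270,330:450],None,fx=4,fy=4,interpolation=cv2.INTER_CUBIC))
P=pts(t); Z=P[...,2]; f=fr.astype(int); ok=t['z_map']>0; R=np.zeros(Z.shape,bool); R[140:265,360:435]=1
rep('blue',P[R&ok&(f[...,0]>100)&(f[...,2]<90)&(Z>55)])
E
```

```text
t: 23.65
eef_pos: [449.5, -82.4, 45.4]
eef_rot: [0.0, -0.086, 0.996, 0.0]
force: [-1.5, -0.4, 1.1]
width: 0.3
t 23.65 pos [449.5 -82.4  45.4] toolx yaw -170.16 tooly yaw 99.84 F [-1.5 -0.4  1.1] M [0.04 0.23 0.01] w 0.3
[[ 428.59845995 -158.48453064   45.44862677]]
blue 39 mid s,n [ 486.  -131.9] s 474.4 497.6 n -150.0 -113.8 z 57.1 188.9 rect [12.5 56.3] 46.5
```

View pics/top11c.png

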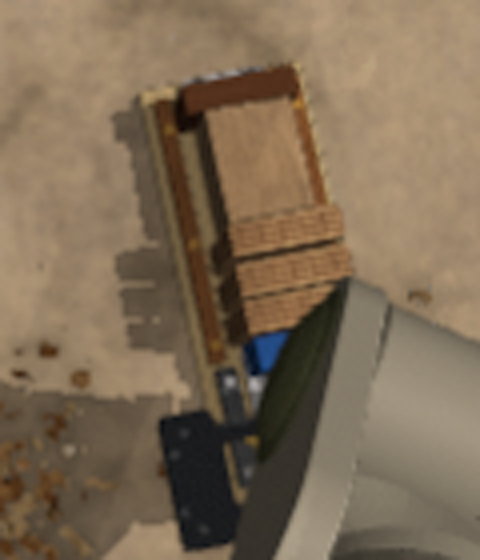

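The jaw has just met packer 3 at about (275,345) in the crop. I'll keep pushing gently.

```bash
python3 -m creep '[[-1,0.1,0.017,0,0],[-1,0.2,0.035,0,0],[-1,0.3,0.052,0,0],[-1,0.4,0.07,0,0],[-1,0.5,0.087,0,0],[-1,0.6,0.105,0,0],[-1,0.7,0.122,0,0],[-1,0.8,0.14,0,0],[-1,0.8,0.14,0,0]]'
python3 - <<'E'
from h import *
state();print(sn(env.sense()['eef_pos'][None]))
t=snap('side','side12.png')
fr=t['frame']; cv2.imwrite('pics/side12c.png',cv2.resize(fr[220:330,255:415],None,fx=4.5,fy=4.5,interpolation=cv2.INTER_CUBIC))
E
```

```text
t: 24.6
eef_pos: [457.4, -81.0, 45.4]
eef_rot: [0.0, -0.086, 0.996, 0.0]
force: [-3.7, -0.8, 1.6]
width: 0.3
t 24.6 pos [457.4 -81.   45.4] toolx yaw -170.16 tooly yaw 99.84 F [-3.7 -0.8  1.6] M [0.03 0.5  0.09] w 0.3
[[ 436.65572203 -158.44703279   45.410213  ]]
```

View pics/side12c.png

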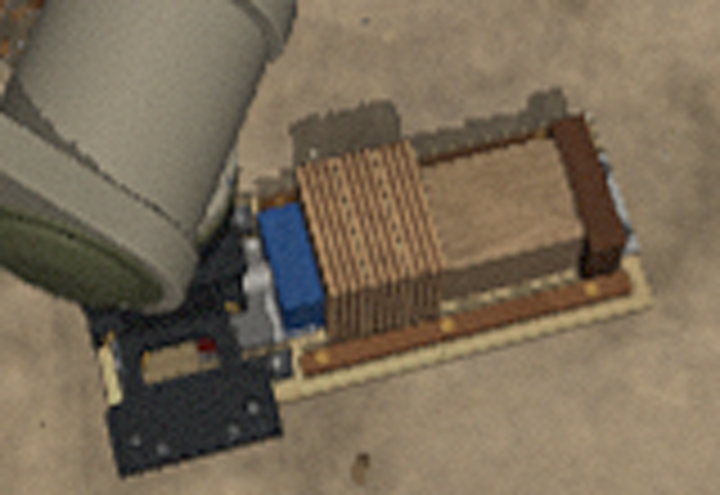

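The side view shows the packers closed up and upright at (370,240). The block is at the stop, and a small gap may be left. I'll go on in 0.5 mm steps.

```bash
for i in 1; do python3 -m creep '[[-1,0.05,0.009,0,0],[-1,0.1,0.017,0,0],[-1,0.15,0.026,0,0],[-1,0.2,0.035,0,0],[-1,0.2,0.035,0,0]]'; done; python3 -c "
from h import *
state();print(sn(env.sense()['eef_pos'][None]))"
```

```text
t: 25.15
eef_pos: [459.3, -80.7, 45.4]
eef_rot: [-0.0, -0.086, 0.996, 0.0]
force: [-3.1, -0.9, 0.9]
width: 0.4
t 25.15 pos [459.3 -80.7  45.4] toolx yaw -170.17 tooly yaw 99.83 F [-3.1 -0.9  0.9] M [-0.02  0.55  0.08] w 0.4
[[ 438.62992631 -158.43612194   45.4185005 ]]
```

```bash
python3 -m creep '[[-1,0.05,0.009,0,0],[-1,0.1,0.017,0,0],[-1,0.1,0.017,0,0]]'; python3 -m creep '[[-1,0.05,0.009,0,0],[-1,0.1,0.017,0,0],[-1,0.1,0.017,0,0]]'
```

```text
t: 25.45
eef_pos: [459.8, -80.6, 45.4]
eef_rot: [-0.001, -0.086, 0.996, 0.0]
force: [-7.3, -1.7, 2.6]
width: 0.6
t: 25.75
eef_pos: [459.8, -80.5, 45.4]
eef_rot: [-0.002, -0.086, 0.996, 0.0]
force: [-12.5, -5.1, 8.0]
width: 0.6
```

```bash
python3 -m creep '[[-1,0.05,0.009,0,0],[-1,0.1,0.017,0,0],[-1,0.1,0.017,0,0],[-1,0.1,0.017,0,0]]'
python3 - <<'E'
from h import *
state();print(sn(env.sense()['eef_pos'][None]))
t=snap('side','side13.png')
fr=t['frame']; cv2.imwrite('pics/side13c.png',cv2.resize(fr[220:330,255:415],None,fx=4.5,fy=4.5,interpolation=cv2.INTER_CUBIC))
P=pts(t); Z=P[...,2]; f=fr.astype(int); ok=t['z_map']>0; R=np.zeros(Z.shape,bool); R[235:320,300:405]=1
pk=R&ok&(Z>84)&(Z<97)&(P[...,0]>490); rep('packers',P[pk])
rep('block+stop',P[R&ok&(Z>56)&(Z<70)&(P[...,0]>565)])
R2=np.zeros(Z.shape,bool); R2[105:165,265:350]=1; m=R2&ok&(Z>82)&(Z<97); rep('rack packer',P[m])
t=snap('top','top13.png'); cv2.imwrite('pics/top13c.png',cv2.resize(t['frame'][130:270,215:450],None,fx=3,fy=3,interpolation=cv2.INTER_CUBIC))
state()
E
```

```text
t: 26.15
eef_pos: [459.9, -80.5, 45.4]
eef_rot: [-0.003, -0.086, 0.996, 0.0]
force: [-19.0, -8.1, 9.7]
width: 0.4
t 26.15 pos [459.9 -80.5  45.4] toolx yaw -170.12 tooly yaw 99.88 F [-19.   -8.1   9.7] M [-1.07  2.41  0.06] w 0.4
[[ 439.17866011 -158.3662933    45.41799866]]
packers 817 mid s,n [ 535.3 -159.5] s 508.8 561.8 n -190.2 -128.8 z 85.2 93.7 rect [91.  63.5] 7.9
block+stop 997 mid s,n [ 598.4 -159.4] s 551.2 645.6 n -190.7 -128.2 z 56.5 68.3 rect [105.9  68. ] 9.8
rack packer 186 mid s,n [610.5 153.9] s 595.0 626.1 n 123.6 184.1 z 82.3 92.0 rect [65.6 17.7] 82.0
t 26.25 pos [459.9 -80.5  45.4] toolx yaw -170.12 tooly yaw 99.88 F [-18.7  -7.8   9.9] M [-1.14  2.4   0.04] w 0.5
```

View pics/side13c.png

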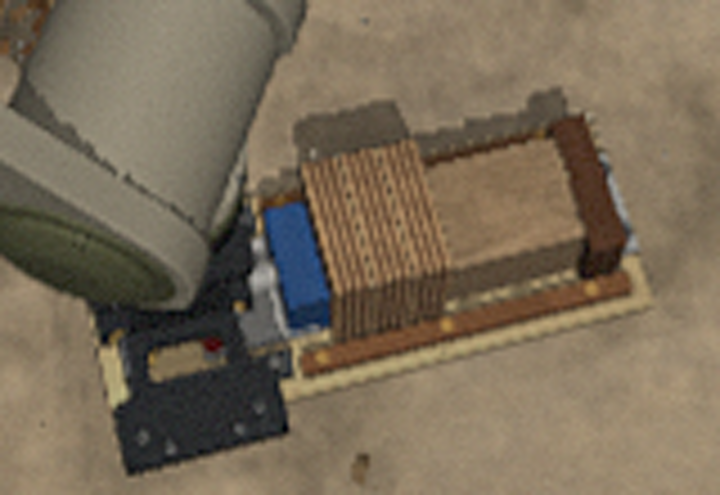

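View pics/top13c.png

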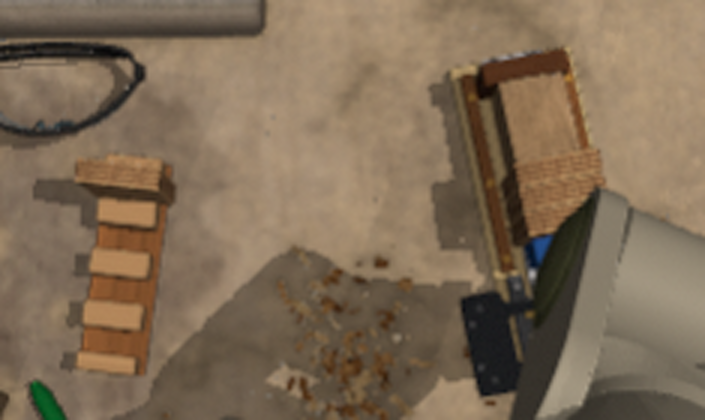

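```bash
python3 -c "
from h import *
state(); print(env.hand_in())"
```

```text
t 26.25 pos [459.9 -80.5  45.4] toolx yaw -170.12 tooly yaw 99.88 F [-18.7  -7.8   9.9] M [-1.14  2.4   0.04] w 0.5
the job is handed in; nothing more can be done
None
```

I stood three packers on edge in the gap, one at a time, and pushed the red plate until the jaw clamped them and the block against the end stop. I handed in at t = 26.25 s with the arm still pushing. The fourth packer is still standing in the rack.

**Last checks**
- **Packers:** in the side view they form one upright stack against the block, between the rails. It measures about 53 mm (three packers are 54 mm), and its rear edge matches where the jaw face should be.
- **Push:** the tool stopped moving after about 18 mm of jaw travel, short of the 24 mm jaw stop. The force then rose from about 7 N to about 20 N along the jig, so the stack is tight.
- **Side forces:** at the end there was also about 8 N sideways and 10 N upward on the tool. I did not correct these.
- **Camera disagreement:** the top, side and wrist cameras differed by about 2 mm across the channel. I used values in between, and no packer touched a rail on the way down.

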